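# Pack and wedge the gel casting stand

### The job

Ready the gel casting stand: first slide its lock bolt all the way along the track into the keeper, so that the bolt backs the loose face plate. Then fill the gap between the glass cassettes and the face plate with spacer blocks standing upright on the stand's floor, choosing them so that only the wedge's room is left (the rest stay on the bench), and push the wedge well down into that room, its sloping side against the sloping face plate, until you feel the pack go tight and the soft gasket behind the cassettes give by some 2 to 4 mm: firmly but not hard, for they are glass. The other things on the bench stay where they are, and the job finishes with the gripper still holding the wedge in place in the tight stack: do not let go of it.

Things in the scene. Friction and masses are not known exactly. Their poses are not given: they have to be found in the camera images.
- casting_stand: White base (fixed, 10 mm thick) of the casting stand. Origin: on the bench, under the middle of the channel; z up, y along the channel from the face plate (-y end) to the cassettes (+y end), x across it, away from the robot. Channel floor at z = 10 mm; clear walls at x = -39.5 and +39.5 mm (79 mm apart), tops at z = 55 mm.
- cassette_face (a point): On the flat upright front (looking to -y of the stand) of the three clamped glass cassettes, 74 mm wide, tops 89 mm above the bench: middle of the width, at the channel floor. The gap begins here. Its place along the channel differs from run to run (the back stop is screwed fast).
- cassettes (a joint): How far the cassettes are pushed back (to +y of the stand) into the soft gasket behind them, in m: 0 relaxed, springy at 2 N per mm, at most 0.008. Tight is above 0.0015; above 0.006 the glass is squeezed too hard. By feel: a downward push of about 15 N on the wedge makes it tight.
- plate_foot (a point): On the loose face plate: middle of the lower edge of its sloping inner face, at the channel floor. The gap, measured on the floor along the stand's y from here to cassette_face, is 25 to 70 mm. From here the plate's inner face leans away from the cassettes by 0.3 mm per mm of height.
- face_plate: Loose grey plastic face plate at the -y end of the channel, 72 mm wide (x), 80 mm high, 36 mm thick at the foot, 12 mm at the top; outer face upright, inner face sloping. Origin: centre of its underside; z up, y towards the cassettes. It has 1 to 2 mm of play before it rests on the foot stop and, higher up, on the shut bolt.
- lock_bolt (a joint): Travel of the lock bolt, a square steel bar sliding along the stand's +x across the outside of the face plate: 0 drawn back, 0.085 m fully home in the keeper. Starts at 0 to 0.025. About 2 N moves it; it stays where it is left. Its track lies on the robot's side at y = -91 mm of the stand, top 80 mm above the bench.
- bolt_knob (a point): Top centre of the lock bolt's upright round steel knob, 120 mm above the bench: 16 mm thick (19 mm in its top 4 mm), standing free above the track from 80 to 120 mm above the bench. It moves with the bolt.
- wedge: Grey plastic wedge, standing on its thin end: 72 mm wide (x), body 80 mm high. Origin: centre of its 28 mm thick underside (edges eased); z up. Its +y side is upright at y = +14 mm; its -y side slopes from y = -14 mm at the underside to -38 mm at the top, and mates with the face plate when turned like the stand. 0.25 kg. Starts on the bench in front of the stand.
- wedge_lug (a point): Top centre of the wedge's lifting lug, 116 mm above its underside and at y = -6 mm: 26 (x) x 8 (y) mm, 36 mm high, grip it across its 26 mm. The wedge suits a room of 10 to 23 mm on the channel floor between plate_foot and the nearest spacer; it then sticks with its underside at most 50 mm above the floor.
- spacer_thick_a: 72 x 24 x 80 mm grey plastic spacer block, standing. Origin: centre of its underside; z up, x along its width, y through its thickness. Centred on top stands a lifting lug, 26 (x) x 8 (y) mm, from 80 to 116 mm above the underside: grip it across its 26 mm, fingertips above the shoulders at 80 mm. Starts on the pad at the right; the three places there are shuffled.
- spacer_thick_b: The second 72 x 24 x 80 mm spacer block, just like spacer_thick_a. Between the pad with the spacers and the stand a fixed beige instrument, 170 mm high, stands in the middle of the bench: carry things over it.
- spacer_thin: 72 x 12 x 80 mm spacer block, else like spacer_thick_a (lug 26 x 8 mm, from 80 to 116 mm above the underside).
- dropper: Bystander: dropper bottle, 25 mm wide, 67 mm high, standing on the pad among the spacers.
- timer: Bystander: small white timer, 32 x 66 x 62 mm, standing at the back, right of the middle.
- forceps: Bystander: steel forceps, 115 mm long, lying just behind the bench pad.
- sample_tube: Bystander: capped sample tube, 34 mm wide, 116 mm high, standing behind the instrument in the middle of the bench.
- marker: Bystander: felt marker, 132 mm long, lying at the front, left of the middle.

How it is judged:
On the way, in this order (a step that is already met when the one before it is completed fails the run):
1. the lock bolt is fully home in its keeper (value of joint lock_bolt above 0.08 m), for 0.2 s.
2. at least one spacer stands in the gap on the stand's floor, with the bolt home (((x of spacer_thick_a in the frame of casting_stand between -0.006 and 0.006 m and z of spacer_thick_a in the frame of casting_stand between 0.008 and 0.0135 m and y of spacer_thick_a in the frame of casting_stand between -0.065 and 0.035 m and angle between spacer_thick_a's own z axis and vertical below 0.08 rad and angle between the y axis of spacer_thick_a and the y axis of casting_stand, either way round below 0.1 rad) or (x of spacer_thick_b in the frame of casting_stand between -0.006 and 0.006 m and z of spacer_thick_b in the frame of casting_stand between 0.008 and 0.0135 m and y of spacer_thick_b in the frame of casting_stand between -0.065 and 0.035 m and angle between spacer_thick_b's own z axis and vertical below 0.08 rad and angle between the y axis of spacer_thick_b and the y axis of casting_stand, either way round below 0.1 rad) or (x of spacer_thin in the frame of casting_stand between -0.006 and 0.006 m and z of spacer_thin in the frame of casting_stand between 0.008 and 0.0135 m and y of spacer_thin in the frame of casting_stand between -0.065 and 0.035 m and angle between spacer_thin's own z axis and vertical below 0.08 rad and angle between the y axis of spacer_thin and the y axis of casting_stand, either way round below 0.1 rad)) and value of joint lock_bolt above 0.08 m), for 0.2 s.
3. the wedge presses on the face plate and the cassettes are pushed back by more than 1.5 mm (value of joint cassettes above 0.0015 m and contact force between wedge and face_plate above 2 N), for 0.2 s.
At the end, for the whole second after the job is handed in: Bolt home (over 80 mm); each spacer upright on the stand's floor in the gap (at least one) or away on the bench; wedge upright, slope to the face plate, toe under 55 mm above the floor, pressing on the plate; cassettes pushed back over 1.5 mm; fingers still hold the wedge, at rest (all of step 2 and all of step 3 and ((x of spacer_thick_a in the frame of casting_stand between -0.006 and 0.006 m and z of spacer_thick_a in the frame of casting_stand between 0.008 and 0.0135 m and y of spacer_thick_a in the frame of casting_stand between -0.065 and 0.035 m and angle between spacer_thick_a's own z axis and vertical below 0.08 rad and angle between the y axis of spacer_thick_a and the y axis of casting_stand, either way round below 0.1 rad) or (horizontal distance between spacer_thick_a and casting_stand above 0.13 m and height (world z) of spacer_thick_a below 0.05 m)) and ((x of spacer_thick_b in the frame of casting_stand between -0.006 and 0.006 m and z of spacer_thick_b in the frame of casting_stand between 0.008 and 0.0135 m and y of spacer_thick_b in the frame of casting_stand between -0.065 and 0.035 m and angle between spacer_thick_b's own z axis and vertical below 0.08 rad and angle between the y axis of spacer_thick_b and the y axis of casting_stand, either way round below 0.1 rad) or (horizontal distance between spacer_thick_b and casting_stand above 0.13 m and height (world z) of spacer_thick_b below 0.05 m)) and ((x of spacer_thin in the frame of casting_stand between -0.006 and 0.006 m and z of spacer_thin in the frame of casting_stand between 0.008 and 0.0135 m and y of spacer_thin in the frame of casting_stand between -0.065 and 0.035 m and angle between spacer_thin's own z axis and vertical below 0.08 rad and angle between the y axis of spacer_thin and the y axis of casting_stand, either way round below 0.1 rad) or (horizontal distance between spacer_thin and casting_stand above 0.13 m and height (world z) of spacer_thin below 0.05 m)) and x of wedge in the frame of casting_stand between -0.006 and 0.006 m and z of wedge in the frame of casting_stand between 0.008 and 0.065 m and y of wedge in the frame of casting_stand between -0.065 and 0.035 m and angle between wedge's own z axis and vertical below 0.08 rad and angle between the y axis of wedge and the y axis of casting_stand, either way round below 0.1 rad and y of face_plate in the frame of wedge below -0.005 m and angle between face_plate's own z axis and vertical below 0.06 rad and contact force between the fingers and wedge above 2 N and linear speed of wedge below 0.02 m/s); the arm keeps its last pose, push and grip.
It fails at once if the glass cassettes are squeezed too hard (pushed back by more than 6 mm) (value of joint cassettes above 0.006 m).
It fails at once if a bystander is moved by more than 3 cm (distance of any of dropper, timer, forceps, sample_tube, marker from where it was at the start of the episode above 0.03 m).
It also fails if it takes over 72 s, if anything falls off the work surface, if the arm or the gripper's body presses on something with over 40 N, if the wrist force passes 120 N, or if a joint passes its speed limit or range.

### The arm

A 6-joint arm with a two-finger parallel gripper is mounted at the origin on a cart in front of the work surface, level with it; the furniture and walls round the work are solid. World frame = base frame: x ahead of the robot, y to its left, z up, the work surface at z = 0. Lengths are in m, angles in rad, forces in N, time in s.
With the tool pointing down it reaches from about 0.35 to 0.775 m from the base axis. Payload 7.3 kg.
Tool frame: the origin (TCP) lies at the very end of the fingers, on their centre line; the grasp point (between the pads) lies 19 mm behind it; z points along the fingers, y is the line along which they close (so a half turn about z gives the same grasp; the last joint's range is limited). The gripper opens to 92 mm and grips with 3 to 60 N. Pads are 19 mm wide; open, the fingers measure 130 mm over their backs; the gripper's body (75 mm by 190 mm) begins 47 mm behind the grasp point.
Start: joints at [0.958, 0.342, 1.524, -0, 1.275, -0.146], TCP at [0.236, 0.469, 0.227] pointing down, gripper open.
Joint ranges: [-2.53, 2.53], [-0.77, 2.02], [0.04, 2.7], [-1, 4.14], [0.28, 2.66], [-3.11, 3.11]. Speed limits (rad/s): [2.57, 2.57, 3.14, 3.14, 3.14, 3.14].

### API

Orientations are given as a unit quaternion [x, y, z, w].
In Python, from bench import bot gives the robot as it stands.
- The arm moves only by the tool apply_moves, never from a script. Its argument "targets" is a list of rows, each a list of 7 numbers: the finger opening in m, from 0 to 0.0918, then the shift along the tool's x, y, z in m, then the turn, a rotation vector about the tool's x, y, z in rad. In form: [[gripper, tx, ty, tz, ax, ay, az], ...]. A call has 1 to 20 rows; each row shifts and turns the commanded pose from where the row before left it, along the tool's axes as they then stand; what a row does not reach is not made up. A row lasts 1/8 s, in which the tool goes at most 62.5 mm and 10.7 degrees, less where a joint would pass 70% of its speed; a pose out of reach is approached as far as the arm can. A call is refused whole if a number of a shift passes 0.0625 or a number of a turn 0.188, either way. A call with a gripper value outside its range is refused whole. The fingers move at their own pace and stop on an object; "newtons" is the grip in N (left out, the last holds). Time passes only in rows, so rows that do not move let the fingers close. It gives the time, the measured TCP pose, the force, the opening and the grip force at its end, in the units of the state.
- bot.get_obs(): the state, without advancing time (a new reading comes with each control period).
- bot.capture(name): name is "scene" or "side" or "wrist"; returns (picture, depth): 400x640x3 uint8, red, green, blue; 400x640 float32, m along the optical axis (not along the pixel's ray), 0 where there is no reading.
- bot.get_calibration(name): a dict with "fx", "fy", "cx", "cy" (pixels), "camera_from_world" (4x4, takes a point from world to camera coordinates). Camera axes: x right, y down, z forward; pixel columns grow to the right and rows downward; lengths in m; the calibration is good to about 2 mm. A picture is of the moment at which its call begins: read the wrist's pose just before it. get_calibration takes no time and is no camera call; for the wrist camera it gives the pose at the moment of the call.
- bot.hand_in(): hands the job in; it is judged then, once.
The state is a dict: "clock": time; "joints": joint angles; "qvel": joint speeds; "effort": joint torques, N m; "tool_pos": TCP position; "orientation": TCP orientation; "force": force on the tool from outside, world axes, zero at the start; "torque": the same for the moment, N m; "width": finger opening in m; "gripper_force": force on a finger pad.
Only numpy, scipy, OpenCV 4.12 (cv2) and the standard library are available. Lean on these libraries where they do the work, as an engineer would, in place of code of your own. Each camera call takes 0.05 s, during which the arm holds its last target. There are 200 camera calls.

## Working session

There is one attempt and no reset: what is moved stays moved. The work goes in short steps, Python scripts to look and compute and a tool call to move; the robot and the scene stay as the last step left them, time stands still between calls to the robot, and variables do not carry over. Pictures are saved under pics/ and viewed, at most 10 in all, crops included, and the job is handed in when it is done.

Besides the shell and the picture viewer there is one more tool, called as name([rows], argument=value, ...), one row to a line, values as JSON. apply_moves: Moves the arm, as the interface text tells. Its arguments: {"type":"object","properties":{"targets":{"type":"array"},"newtons":{"type":"number"}},"required":["targets"]}

```bash
mkdir -p pics; ls
cat > h.py <<'E'
import numpy as np, cv2
from bench import bot
from scipy.spatial.transform import Rotation as R
def save(n,im): cv2.imwrite(f'pics/{n}.png',cv2.cvtColor(im,cv2.COLOR_RGB2BGR))
def world(c,d):
    T=np.linalg.inv(c['camera_from_world']); v,u=np.indices(d.shape)
    P=np.stack([(u-c['cx'])/c['fx']*d,(v-c['cy'])/c['fy']*d,d],-1)
    return P@T[:3,:3].T+T[:3,3]
def ray(c,u,v,z):
    T=np.linalg.inv(c['camera_from_world']); o=T[:3,3]
    r=T[:3,:3]@np.array([(u-c['cx'])/c['fx'],(v-c['cy'])/c['fy'],1]); return o+r*(z-o[2])/r[2]
def look(n):
    c=bot.get_calibration(n); im,d=bot.capture(n); return c,im,d,world(c,d)
E
python3 - <<'E'
from h import *
o=bot.get_obs();print({k:np.round(v,3) for k,v in o.items()})
for n in('scene','side'):
    c,im,d,P=look(n);save(n+'0',im);np.savez(n+'0.npz',im=im,d=d,P=P)
    T=np.linalg.inv(c['camera_from_world']);print(n,T.round(3),c['fx'])
E
```

```text
pics
{'clock': np.float64(0.0), 'joints': array([ 0.958,  0.343,  1.525,  0.   ,  1.275, -0.146]), 'qvel': array([-0.   , -0.001,  0.   ,  0.001, -0.   , -0.   ]), 'effort': array([ -0.   , -43.124, -24.422,   0.072,   0.056,  -0.   ]), 'tool_pos': array([0.236, 0.468, 0.226]), 'orientation': array([ 0.231,  0.973, -0.001, -0.   ]), 'force': array([ 0.951, -0.301, -1.019]), 'torque': array([-0.003, -0.009,  0.002]), 'gripper_force': np.float64(0.0), 'width': np.float64(0.092)}
scene [[ 0.612 -0.527  0.59  -0.121]
 [-0.791 -0.429  0.437 -0.422]
 [ 0.022 -0.734 -0.679  0.83 ]
 [ 0.     0.     0.     1.   ]] 411.5708932760945
side [[-0.911 -0.241  0.333  0.146]
 [-0.412  0.524 -0.745  0.829]
 [ 0.005 -0.816 -0.577  0.725]
 [ 0.     0.     0.     1.   ]] 379.6516810736059
```

View pics/scene0.png

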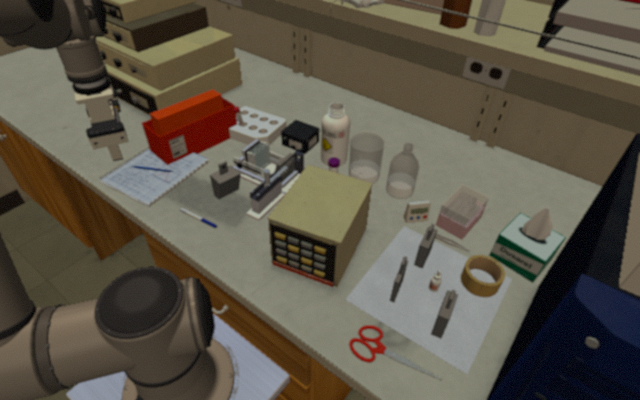

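View pics/side0.png

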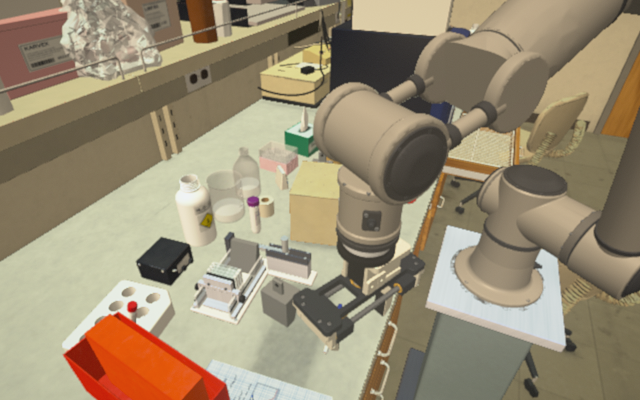

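The scene view shows the stand at about (265,172), the wedge at (225,180), and the spacers at (427,245), (400,280) and (445,312), with the dropper at (437,282). In the side view the stand is at about (240,270) and the wedge at (278,300). Next I'll pull 3D clusters from the depth.

Run:
```python
from h import *
S=np.load('scene0.npz');D=np.load('side0.npz')
P=S['P'];z=P[...,2]
def comp(m,name,P,minn=8):
    n,l,st,ce=cv2.connectedComponentsWithStats(m.astype(np.uint8))
    for i in range(1,n):
        if st[i,4]<minn: continue
        q=P[l==i]; c,s,a=cv2.minAreaRect((q[:,:2]*1000).astype(np.float32))
        print(name,'px',ce[i].round(),'n',st[i,4],'ctr',q.mean(0).round(3),'zmax',q[:,2].max().round(3),'rect',np.round(c),np.round(s),round(a,1))
roi=np.zeros(z.shape,bool);roi[215:350,370:470]=1
comp(roi&(z>.02)&(z<.2),'sp',P)
comp(roi&(z>.086)&(z<.2),'lug',P,3)
comp(roi&(z>.074)&(z<.084),'sh',P,3)
roi[:]=0;roi[150:205,205:245]=1
comp(roi&(z>.02)&(z<.2),'wedge',P);comp(roi&(z>.086),'wlug',P,3)
a=cv2.resize(S['im'][125:225,180:320],(784,560),interpolation=cv2.INTER_CUBIC)
b=cv2.resize(D['im'][220:330,180:320],(764,600),interpolation=cv2.INTER_CUBIC)
save('c1',a);save('c2',b)
P=D['P'];z=P[...,2]
roi=np.zeros(z.shape,bool);roi[225:330,180:320]=1
comp(roi&(z>.086)&(z<.2),'sideHigh',P,5)
```

```text
sp px [415. 215.] n 30 ctr [ 0.698 -0.15   0.023] zmax 0.028 rect [ 699. -152.] [ 7. 53.] 40.6
sp px [456. 222.] n 439 ctr [ 0.72  -0.255  0.047] zmax 0.082 rect [ 721. -249.] [32. 87.] 15.4
sp px [425. 244.] n 427 ctr [ 0.578 -0.233  0.069] zmax 0.118 rect [ 592. -229.] [75. 24.] 8.7
sp px [399. 277.] n 276 ctr [ 0.447 -0.232  0.073] zmax 0.118 rect [ 461. -228.] [73. 12.] 11.7
sp px [466. 271.] n 155 ctr [ 0.59  -0.343  0.038] zmax 0.05 rect [ 595. -342.] [66. 18.] 21.9
sp px [435. 279.] n 133 ctr [ 0.519 -0.296  0.04 ] zmax 0.068 rect [ 521. -296.] [20. 23.] 25.5
sp px [445. 311.] n 536 ctr [ 0.43  -0.353  0.073] zmax 0.118 rect [ 444. -351.] [74. 24.] 9.9
lug px [429. 231.] n 61 ctr [ 0.588 -0.231  0.106] zmax 0.118 rect [ 593. -230.] [28.  8.] 7.9
lug px [402. 264.] n 71 ctr [ 0.457 -0.229  0.107] zmax 0.118 rect [ 460. -228.] [28.  8.] 13.2
lug px [450. 298.] n 79 ctr [ 0.44  -0.351  0.108] zmax 0.118 rect [ 445. -350.] [28.  8.] 10.2
sh px [465. 217.] n 40 ctr [ 0.721 -0.273  0.078] zmax 0.082 rect [ 723. -270.] [29. 15.] 89.8
sh px [427. 239.] n 180 ctr [ 0.587 -0.231  0.079]
[... 196 characters left out ...]
0.084 rect [ 445. -350.] [73. 24.] 9.7
wedge px [227. 175.] n 858 ctr [0.46  0.343 0.064] zmax 0.117 rect [481. 351.] [156.  77.] 16.5
wlug px [242. 150.] n 4 ctr [0.553 0.372 0.088] zmax 0.088 rect [553. 372.] [1. 9.] 39.4
wlug px [222. 166.] n 87 ctr [0.448 0.344 0.102] zmax 0.117 rect [448. 345.] [12. 26.] 73.8
sideHigh px [284. 243.] n 97 ctr [0.499 0.228 0.107] zmax 0.121 rect [500. 225.] [17. 18.] 10.8
sideHigh px [244. 242.] n 121 ctr [0.601 0.25  0.089] zmax 0.091 rect [603. 249.] [72. 17.] 5.5
sideHigh px [221. 273.] n 372 ctr [0.591 0.36  0.088] zmax 0.091 rect [592. 360.] [76. 53.] 3.8
sideHigh px [277. 285.] n 127 ctr [0.45  0.351 0.104] zmax 0.118 rect [451. 349.] [ 9. 26.] 77.7
```

View pics/c2.png

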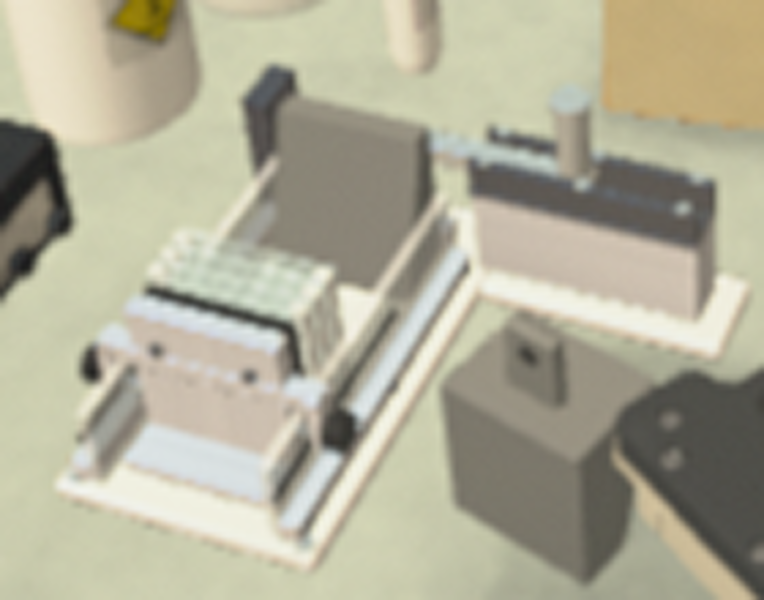

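The side crop shows the knob top at crop (572,100), the face plate top near (350,130), the cassettes at (250,265) and the wedge's lug at (535,355). Measured sizes and heights match what was given. Now I'll work out the move to a point above the stand.

```bash
cat >> h.py <<'E'
def plan(p,yaw_deg):
    o=bot.get_obs(); Rt=R.from_quat(o['orientation']).as_matrix()
    a=np.degrees(np.arctan2(Rt[1,1],Rt[0,1])); dy=(yaw_deg-a+90)%180-90
    Rn=np.array([[np.sin(np.radians(yaw_deg)),np.cos(np.radians(yaw_deg)),0],[-np.cos(np.radians(yaw_deg)),np.sin(np.radians(yaw_deg)),0],[0,0,-1]])
    if abs(((a+dy)-yaw_deg+180)%360-180)>90: Rn[:,:2]*=-1
    dp=np.array(p)-o['tool_pos']
    print('pos',o['tool_pos'].round(4),'yaw',a.round(2),'tilt',np.degrees(np.arccos(-Rt[2,2])).round(2),'turn tool z rad',round(-np.radians(dy),4),'shift in axes AFTER turn',(Rn.T@dp).round(4),'BEFORE',(Rt.T@dp).round(4),'t',o['clock'],'F',o['force'].round(1),'w',o['width'])
E
python3 - <<'E'
from h import *
c=bot.get_calibration('wrist');T=np.linalg.inv(c['camera_from_world']);o=bot.get_obs()
Rt=R.from_quat(o['orientation']).as_matrix()
print('cam in tool',(Rt.T@(T[:3,3]-o['tool_pos'])).round(3),(Rt.T@T[:3,:3]).round(3),c['fx'],c['cx'],c['cy'])
plan([.54,.27,.29],4)
E
```

```text
cam in tool [ 0.085 -0.    -0.157] [[-0.    -0.952 -0.308]
 [ 1.    -0.     0.   ]
 [-0.    -0.308  0.952]] 313.4595478468552 315.5464251384375 203.709404989487
pos [0.236  0.4685 0.2261] yaw 63.26 tilt 0.08 turn tool z rad 1.0342 shift in axes AFTER turn [ 0.2193  0.2894 -0.0639] BEFORE [-0.3608 -0.0406 -0.0639] t 0.1 F [-0.1 -0.2 -0.2] w 0.09201101567033737
```

apply_moves([
  [0.09,0,0,-0.009,0,0,0.172],
  [0.09,0,0,-0.009,0,0,0.172],
  [0.09,0,0,-0.009,0,0,0.172],
  [0.09,0,0,-0.009,0,0,0.172],
  [0.09,0,0,-0.009,0,0,0.172],
  [0.09,0,0,-0.009,0,0,0.172],
  [0.09,0.023,0.0415,0,0,0,0],
  [0.09,0.023,0.0415,0,0,0,0],
  [0.09,0.023,0.0415,0,0,0,0],
  [0.09,0.023,0.0415,0,0,0,0],
  [0.09,0.023,0.0415,0,0,0,0],
  [0.09,0.023,0.0415,0,0,0,0],
  [0.09,0.023,0.0415,0,0,0,0],
  [0.09,0.023,0.0415,0,0,0,0],
  [0.09,0,0,0,0,0,0],
  [0.09,0,0,0,0,0,0],
])

```text
clock: 2.1
tool_pos: [0.5194, 0.6402, 0.2658]
orientation: [0.681, 0.732, 0.018, -0.001]
force: [-0.8, -0.5, 1.4]
width: 0.0896
gripper_force: 0.0
```

Run:
```python
from h import *
plan([.58,.31,.28],4)
c,im,d,P=look('wrist');save('w1',im);np.savez('w1.npz',im=im,d=d,P=P)
z=P[...,2];print(T:=np.linalg.inv(c['camera_from_world'])[:3,3].round(3))
def rect(m,n):
    n_,l,st,ce=cv2.connectedComponentsWithStats(m.astype(np.uint8))
    for i in range(1,n_):
        if st[i,4]<60: continue
        q=P[l==i]; print(n,ce[i].round(),st[i,4],q.mean(0).round(3),[np.round(x,1) for x in cv2.minAreaRect((q[:,:2]*1000).astype(np.float32))])
rect((z>.084)&(z<.095),'z89');rect((z>.113)&(z<.125),'knob');rect((z>.051)&(z<.058),'walls')
```

```text
pos [0.5194 0.6402 0.2658] yaw 4.13 tilt 2.1 turn tool z rad 0.0023 shift in axes AFTER turn [ 0.3337  0.0375 -0.0142] BEFORE [-0.3333  0.037  -0.0223] t 2.1 F [-0.8 -0.5  1.4] w 0.08962744116894386
[0.509 0.719 0.425]
z89 [493.  38.] 942 [0.687 0.802 0.09 ] [array([696.1, 801. ]), array([ 23.5, 285.3]), np.float64(85.0)]
z89 [224. 184.] 205 [0.423 0.637 0.089] [array([422.8, 634.8]), array([99.9,  2.6]), np.float64(84.2)]
z89 [296. 146.] 67 [0.499 0.683 0.09 ] [array([500.3, 683.2]), array([ 0.5, 62.3]), np.float64(83.3)]
z89 [403. 167.] 173 [0.616 0.669 0.09 ] [array([618. , 668.9]), array([  0.5, 171.2]), np.float64(83.1)]
z89 [342. 188.] 436 [0.553 0.642 0.09 ] [array([555.9, 641.2]), array([  0.9, 227.8]), np.float64(83.0)]
z89 [470. 204.] 194 [0.698 0.633 0.089] [array([698.4, 632.3]), array([40.5,  2.4]), np.float64(83.4)]
knob [476.  24.] 1790 [0.654 0.804 0.118] [array([683.5, 807.5]), array([ 15.9, 249.6]), np.float64(89.3)]
knob [335. 205.] 2749 [0.545 0.628 0.118] [array([559.1, 620.7]), array([110.3, 280.7]), np.float64(83.1)]
knob [345. 195.] 610 [0.553 0.641 0.119] [array([556.2, 641.1]), array([  0.9, 227.1]), np.float64(83.1)]
walls [491.  47.] 464 [0.705 0.801 0.055] [array([715.8, 800.8]), array([ 14.2, 322.2]), np.float64(87.4)]
walls [279. 170.] 75 [0.479 0.65  0.054] [array([478.7, 650.6]), array([ 0.7, 71.5]), np.float64(83.3)]
walls [455. 198.] 75 [0.698 0.63  0.055] [array([698.1, 629.7]), array([34.9,  1.6]), np.float64(83.3)]
walls [376. 343.] 61 [0.627 0.409 0.054] [array([627.1, 409.1]), array([ 5.9, 19.6]), np.float64(6.3)]
```

View pics/w1.png

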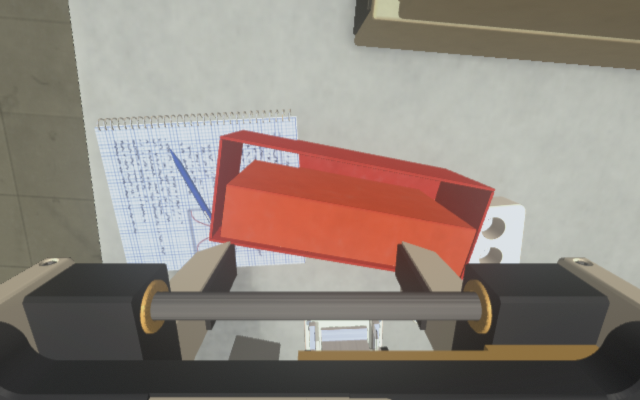

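The tool's x axis points to world +y, so my helper had the handedness wrong. The picture confirms it, with the stand at about (345,335) at the bottom edge. I'll correct the helper and move back.

apply_moves([
  [0.09,-0.042,0.006,-0.002,0,0,0],
  [0.09,-0.042,0.006,-0.002,0,0,0],
  [0.09,-0.042,0.006,-0.002,0,0,0],
  [0.09,-0.042,0.006,-0.002,0,0,0],
  [0.09,-0.042,0.006,-0.002,0,0,0],
  [0.09,-0.042,0.006,-0.002,0,0,0],
  [0.09,-0.042,0.006,-0.002,0,0,0],
  [0.09,-0.04,0.006,-0.002,0,0,0],
  [0.09,0,0,0,0,0,0],
  [0.09,0,0,0,0,0,0],
])

```text
clock: 3.4
tool_pos: [0.5909, 0.3188, 0.2754]
orientation: [0.681, 0.732, 0.019, -0.001]
force: [-0.3, 0.6, 0.8]
width: 0.0899
gripper_force: 0.0
```

```bash
python3 - <<'E'
s=open('h.py').read()
s=s.replace("[[np.sin(np.radians(yaw_deg)),np.cos(np.radians(yaw_deg)),0],[-np.cos(np.radians(yaw_deg)),np.sin","[[-np.sin(np.radians(yaw_deg)),np.cos(np.radians(yaw_deg)),0],[np.cos(np.radians(yaw_deg)),np.sin")
open('h.py','w').write(s)
E
python3 - <<'E'
from h import *
plan([.59,.31,.28],4)
c,im,d,P=look('wrist');save('w2',im);np.savez('w2.npz',im=im,d=d,P=P)
z=P[...,2]
def rect(m,n):
    n_,l,st,ce=cv2.connectedComponentsWithStats(m.astype(np.uint8))
    for i in range(1,n_):
        if st[i,4]<60: continue
        q=P[l==i]; print(n,ce[i].round(),st[i,4],q.mean(0).round(3),[np.round(x,1) for x in cv2.minAreaRect((q[:,:2]*1000).astype(np.float32))])
rect((z>.084)&(z<.095),'z89');rect((z>.113)&(z<.125),'knob');rect((z>.051)&(z<.058),'walls');rect((z>.007)&(z<.013),'floor')
E
```

```text
pos [0.5909 0.3188 0.2754] yaw 4.14 tilt 2.16 turn tool z rad 0.0025 shift in axes AFTER turn [-0.0087 -0.0015 -0.0046] BEFORE [-0.0086 -0.0014 -0.0049] t 3.4 F [-0.3  0.6  0.8] w 0.08986615578681764
z89 [313. 135.] 1119 [0.589 0.374 0.087] [array([588.3, 373.4]), array([71.8, 19. ]), np.float64(5.7)]
z89 [314. 159.] 1178 [0.591 0.348 0.088] [array([590.9, 347.9]), array([73.9, 29.6]), np.float64(5.7)]
z89 [187. 150.] 68 [0.454 0.349 0.09 ] [array([451.9, 349.8]), array([ 7.1, 24.4]), np.float64(62.1)]
z89 [317. 243.] 728 [0.601 0.248 0.089] [array([601.1, 247.7]), array([71.3, 14.9]), np.float64(5.5)]
z89 [359. 251.] 159 [0.654 0.239 0.085] [array([653.5, 239.3]), array([13.6, 28.3]), np.float64(6.6)]
z89 [461. 257.] 171 [0.779 0.241 0.09 ] [array([785.1, 241. ]), array([52. ,  9.9]), np.float64(5.8)]
z89 [351. 335.] 120 [0.656 0.122 0.089] [array([657.3, 119.8]), array([27.7, 11.5]), np.float64(8.5)]
z89 [236. 343.] 425 [0.506 0.101 0.089] [array([508.5, 101. ]), array([36.4, 95.5]), np.float64(79.6)]
z89 [417. 343.] 135 [0.746 0.113 0.089] [array([744.8, 111.7]), array([33.5,  5.8
[... 1944 characters left out ...]
] [array([723.5, 454.4]), array([22.2, 26.4]), np.float64(51.3)]
floor [311. 104.] 1144 [0.585 0.408 0.009] [array([585.6, 400.5]), array([122.7,  35.7]), np.float64(6.0)]
floor [111. 147.] 728 [0.325 0.334 0.01 ] [array([324.6, 330.7]), array([ 10.9, 130.9]), np.float64(7.0)]
floor [356. 177.] 344 [0.653 0.316 0.009] [array([653.8, 311.6]), array([  5.9, 125.7]), np.float64(6.0)]
floor [248. 211.] 1181 [0.505 0.256 0.009] [array([481.2, 273. ]), array([138.2, 153.3]), np.float64(11.8)]
floor [314. 188.] 1816 [0.596 0.296 0.009] [array([597.3, 284.5]), array([79.3, 68.8]), np.float64(5.6)]
floor [428. 235.] 63 [0.769 0.237 0.01 ] [array([773.5, 236.7]), array([56.8, 10.6]), np.float64(22.6)]
```

View pics/w2.png

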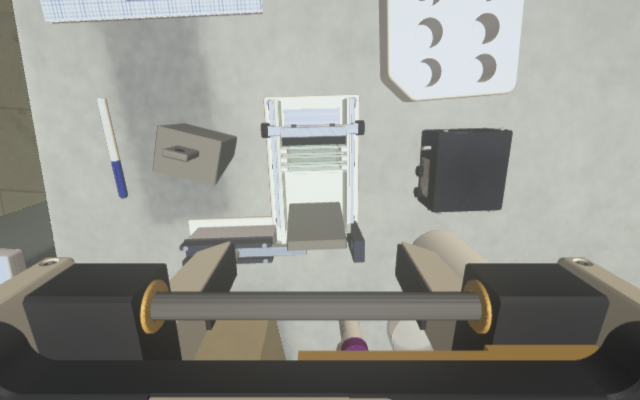

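The wrist view shows the stand from above: cassettes at (313,158), gap floor at (314,188), plate at (317,225), bolt track at (230,240), and the wedge with its lug at (180,153). The stand's yaw is about 5.6°. Next is a profile along the channel.

Run:
```python
from h import *
P=np.load('w2.npz')['P'];z=P[...,2]
a=np.radians(5.6)
xs=P[...,0]*np.cos(a)+P[...,1]*np.sin(a)-.6222; ys=-P[...,0]*np.sin(a)+P[...,1]*np.cos(a)-.267
for u in(300,314,328):
    print(u,[(round(1000*ys[v,u],1),round(1000*z[v,u],1)) for v in range(160,252,2)])
# yaw check from edges: fit cassette front edge and wall-floor
m=(abs(xs)<.033)
f=m&(z<.013)&(z>.006)&(ys<.1)&(ys>-.04)
fr=[];bk=[]
for u in range(296,334,2):
    v=np.where(f[:,u]&(np.arange(400)>150)&(np.arange(400)<235))[0]
    bk.append([xs[v.min(),u],ys[v.min(),u]]);fr.append([xs[v.max(),u],ys[v.max(),u]])
for e in(fr,bk):
    e=np.array(e);p=np.polyfit(e[:,0],e[:,1],1);print('edge slope deg',np.degrees(p[0]).round(2),'y0',p[1].round(4))
# wedge
w=(P[...,0]<.5)&(P[...,1]>.28)&(P[...,1]<.42)&(P[...,0]>.4)
for lo,hi in((.076,.084),(.109,.12)):
    q=P[w&(z>lo)&(z<hi)];print(len(q),q.mean(0).round(4),[np.round(x,1) for x in cv2.minAreaRect((q[:,:2]*1000).astype(np.float32))])
D=np.load('side0.npz')['P'];k=(D[...,2]>.114)&(D[...,2]<.125)&(abs(D[...,0]-.5)<.03)&(abs(D[...,1]-.228)<.03)
print('knob',D[k].mean(0),k.sum(),[np.round(x,1) for x in cv2.minAreaRect((D[k][:,:2]*1000).astype(np.float32))])
```

```text
300 [(np.float64(19.3), np.float64(74.5)), (np.float64(19.1), np.float64(88.4)), (np.float64(16.3), np.float64(84.7)), (np.float64(14.7), np.float64(88.9)), (np.float64(9.2), np.float64(69.9)), (np.float64(9.2), np.float64(82.9)), (np.float64(7.8), np.float64(87.7)), (np.float64(-9.7), np.float64(8.7)), (np.float64(-12.4), np.float64(9.6)), (np.float64(-15.4), np.float64(8.3)), (np.float64(-18.2), np.float64(8.5)), (np.float64(-21.2), np.float64(7.7)), (np.float64(-23.7), np.float64(9.1)), (np.float64(-26.7), np.float64(8.7)), (np.float64(-29.2), np.float64(10.1)), (np.float64(-32.4), np.float64(8.9)), (np.float64(-35.0), np.float64(9.9)), (np.float64(-38.2), np.float64(8.8)), (np.float64(-41.3), np.float64(7.9)), (np.float64(-43.6), np.float64(10.0)), (np.float64(-47.3), np.float64(7.5)), (np.float64(-49.5), np.float64(9.8)), (np.float64(-51.5), np.float64(13.2)), (np.float64(-53.3), np.float64(17.0)), (np.float64(-54.5), np.float64(22.5)), (np.float64(-55.7), np.float64(27.7)), (np.float64(-57.0), np.float64(32.4)), (np.float64(-58.4), np.float64(36.9)), (np.float64(-60.1), np.floa
[... 3881 characters left out ...]
np.float64(-70.7), np.float64(80.7)), (np.float64(-72.4), np.float64(82.9)), (np.float64(-73.5), np.float64(86.6)), (np.float64(-74.6), np.float64(90.1)), (np.float64(-77.1), np.float64(90.2)), (np.float64(-79.9), np.float64(89.7)), (np.float64(-82.5), np.float64(89.7)), (np.float64(-85.0), np.float64(90.0)), (np.float64(-129.4), np.float64(-0.2))]
edge slope deg 0.27 y0 -0.0392
edge slope deg -0.52 y0 -0.0086
2639 [0.4501 0.3411 0.0793] [array([448.2, 340.8]), array([52.5, 72.7]), np.float64(80.0)]
234 [0.4506 0.3471 0.1145] [array([449.9, 346.7]), array([ 8.3, 25.5]), np.float64(79.6)]
knob [0.50012176 0.22587156 0.11840809] 38 [array([500.2, 225. ]), array([16.7, 17.6]), np.float64(10.8)]
```

Gap, from cassette face at y≈+7 mm to plate foot at about -50.5 mm, is roughly 57 mm. Thick plus thin (36 mm) leaves about 21 mm for the wedge, and two thick would leave only 9 mm. The bolt comes first.

```bash
cat >> h.py <<'E'
SY=5.6
def w_of(xs,ys,z):
    a=np.radians(SY); X=.6222+xs; Y=.2668+ys
    return [X*np.cos(a)-Y*np.sin(a),X*np.sin(a)+Y*np.cos(a),z]
def go(p,yaw):
    o=bot.get_obs(); Rt=R.from_quat(o['orientation'])
    a=np.radians(yaw); Rn=np.array([[-np.sin(a),np.cos(a),0],[np.cos(a),np.sin(a),0],[0,0,-1]])
    if (Rt.as_matrix()[:,1]@Rn[:,1])<0: Rn[:,:2]*=-1
    dp=np.array(p)-o['tool_pos']
    print('t',round(float(o['clock']),2),'pos',o['tool_pos'].round(4),'turn',(Rt.inv()*R.from_matrix(Rn)).as_rotvec().round(4),'shift after turn',(Rn.T@dp).round(4),'F',o['force'].round(1),'w',round(float(o['width']),4),'gf',o['gripper_force'])
E
python3 - <<'E'
from h import *
P=np.load('scene0.npz')['P'];q=P[(P[...,2]>.155)&(P[...,2]<.185)&(P[...,0]>.2)&(P[...,0]<.65)&(P[...,1]<.25)&(P[...,1]>-.15)]
print(cv2.minAreaRect((q[:,:2]*1000).astype(np.float32)),q[:,2].max())
go([.500,.2255,.20],5.6)
P=np.load('w2.npz')['P']
m=(P[...,2]>.1)&(P[...,2]<.3)&(P[...,0]>.64)&(P[...,1]>.2);print(P[m].mean(0),P[m].max(0)) if m.sum() else 0
E
```

```text
((455.45220947265625, -1.0524673461914062), (228.73190307617188, 179.60092163085938), 13.92895221710205) 0.17363207167117523
t 3.45 pos [0.5907 0.3192 0.2748] turn [ 0.0259 -0.0261 -0.0244] shift after turn [-0.0844 -0.0995  0.0748] F [0.  0.2 0.1] w 0.0903 gf 0.0
[0.70559097 0.2887239  0.20542344] [0.80713595 0.33456377 0.29997169]
```

apply_moves([
  [0.06,0,0,0,0.0259,-0.0261,-0.0244],
  [0.06,-0.0211,-0.0249,0.0187,0,0,0],
  [0.06,-0.0211,-0.0249,0.0187,0,0,0],
  [0.06,-0.0211,-0.0249,0.0187,0,0,0],
  [0.06,-0.0211,-0.0249,0.0187,0,0,0],
  [0.06,0,0,0,0,0,0],
  [0.06,0,0,0,0,0,0],
])

```text
clock: 4.32
tool_pos: [0.5009, 0.2255, 0.1998]
orientation: [0.672, 0.741, -0.0, 0.0]
force: [0.9, 0.2, 0.2]
width: 0.0601
gripper_force: 0.0
```

Run:
```python
from h import *
go([.500,.2255,.098],5.6)
```

```text
t 4.33 pos [0.5009 0.2255 0.1998] turn [ 0.0003  0.0004 -0.0001] shift after turn [ 1.000e-04 -9.000e-04  1.018e-01] F [0.9 0.2 0.2] w 0.0601 gf 0.0
```

Position is good. I'll lower, grip the knob lightly, and slide 60 mm along the tool's +y.

apply_moves([
  [0.06,0,-0.001,0.034,0,0,0],
  [0.06,0,0,0.034,0,0,0],
  [0.06,0,0,0.034,0,0,0],
  [0.0,0,0,0,0,0,0],
  [0.0,0,0,0,0,0,0],
  [0.0,0,0,0,0,0,0],
  [0.0,0,0.01,0,0,0,0],
  [0.0,0,0.01,0,0,0,0],
  [0.0,0,0.01,0,0,0,0],
  [0.0,0,0.01,0,0,0,0],
  [0.0,0,0.01,0,0,0,0],
], newtons=25)

```text
clock: 5.7
tool_pos: [0.55, 0.2291, 0.0976]
orientation: [0.672, 0.74, -0.0, -0.0]
force: [-3.3, 1.2, 6.3]
width: 0.0169
gripper_force: 25.0
```

Run:
```python
from h import *
go([.500,.2255,.098],5.6)
```

```text
t 5.7 pos [0.55   0.2291 0.0976] turn [-0.0005  0.0004 -0.0015] shift after turn [ 0.0013 -0.0501 -0.0004] F [-3.3  1.2  6.3] w 0.0169 gf 25.0007227063179
```

apply_moves([
  [0.0,0,0.006,0,0,0,0],
  [0.0,0,0.006,0,0,0,0],
  [0.0,0,0.005,0,0,0,0],
  [0.0,0,0,0,0,0,0],
])

```text
clock: 6.2
tool_pos: [0.5626, 0.2304, 0.0973]
orientation: [0.672, 0.74, -0.004, -0.003]
force: [-15.7, -0.3, 15.4]
width: 0.0168
gripper_force: 25.0
```

apply_moves([
  [0.0,0,0.003,0,0,0,0],
  [0.0,0,0.003,0,0,0,0],
  [0.0,0,0,0,0,0,0],
])

```text
clock: 6.58
tool_pos: [0.5627, 0.2304, 0.0968]
orientation: [0.672, 0.741, -0.009, -0.007]
force: [-35.1, -4.2, 24.9]
width: 0.0171
gripper_force: 25.0
```

apply_moves([
  [0.05,0,-0.004,0,0,0,0],
  [0.05,0,0,0,0,0,0],
  [0.05,0,0,0,0,0,0],
  [0.05,0,0,-0.05,0,0,0],
  [0.05,0.03,0,-0.05,0,0,0],
  [0.05,0.03,0,-0.05,0,0,0],
  [0.05,0.03,0,-0.02,0,0,0],
  [0.05,0,0,0,0,0,0],
])

```text
clock: 7.58
tool_pos: [0.56, 0.3224, 0.2683]
orientation: [0.671, 0.741, 0.001, 0.001]
force: [-0.1, -0.4, 0.2]
width: 0.0504
gripper_force: 0.0
```

Run:
```python
from h import *
go(w_of(0,0,.3),5.6)
A=[]
c,im,d,P=look('wrist');A.append(cv2.resize(im[180:290,200:400],(780,429),interpolation=cv2.INTER_CUBIC))
np.savez('w3.npz',im=im,P=P,d=d)
save('w3',A[0])
z=P[...,2];a=np.radians(5.6)
xs=P[...,0]*np.cos(a)+P[...,1]*np.sin(a)-.6222; ys=-P[...,0]*np.sin(a)+P[...,1]*np.cos(a)-.2668
m=(abs(ys+.091)<.006)&(z>.06)&(z<.14)
for x in range(-130,70,6):
    k=m&(abs(xs-x/1000)<.003)
    if k.sum(): print(x,k.sum(),np.median(z[k]).round(3),z[k].max().round(3),end=' | ')
```

```text
t 7.58 pos [0.56   0.3224 0.2683] turn [ 0.0022 -0.0004  0.001 ] shift after turn [ 0.0006  0.0334 -0.0317] F [-0.1 -0.4  0.2] w 0.0504 gf 0.0
-130 8 0.071 0.079 | -124 5 0.078 0.079 | -88 13 0.063 0.078 | -82 15 0.063 0.078 | -76 14 0.064 0.079 | -70 16 0.063 0.079 | -64 13 0.063 0.079 | -58 18 0.063 0.079 | -52 14 0.075 0.119 | -46 143 0.105 0.121 | -40 136 0.103 0.12 | -34 100 0.109 0.121 | -28 19 0.075 0.09 | -22 19 0.075 0.089 | -16 19 0.076 0.09 | -10 20 0.075 0.09 | -4 20 0.075 0.09 | 2 15 0.076 0.089 | 8 20 0.076 0.09 | 14 19 0.076 0.09 | 20 14 0.076 0.09 | 44 2 0.063 0.065 |
```

View pics/w3.png

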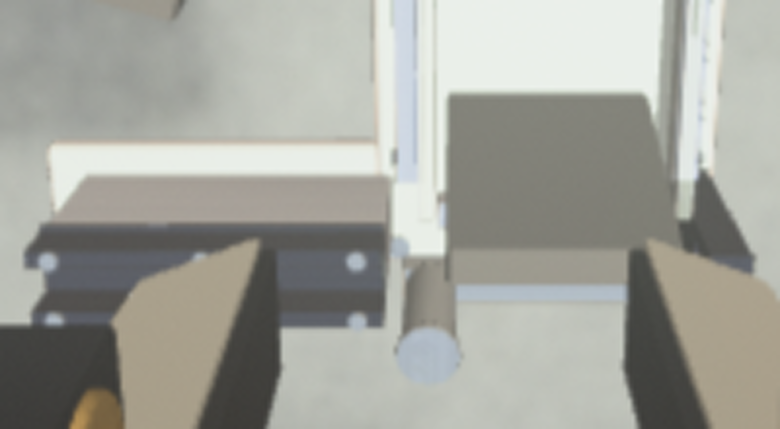

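The wrist crop shows the knob at (428,355), past the end of the track and beside the plate's left edge. I'll check the bolt's far end against the keeper from the scene camera.

Run:
```python
from h import *
c,im,d,P=look('scene');np.savez('s3.npz',im=im,P=P)
o=np.load('scene0.npz')['im']
f=lambda i:cv2.resize(i[130:220,230:320],(396,396),interpolation=cv2.INTER_CUBIC)
save('s3',np.hstack([f(o),f(im)]))
P=np.load('w3.npz')['P'];z=P[...,2];a=np.radians(5.6)
xs=P[...,0]*np.cos(a)+P[...,1]*np.sin(a)-.6222; ys=-P[...,0]*np.sin(a)+P[...,1]*np.cos(a)-.2668
r=lambda m:print(m.sum(),[np.round(x,1) for x in cv2.minAreaRect(np.c_[xs[m],ys[m]].astype(np.float32)*1000)])
r((z>.116)&(z<.124)&(abs(xs+.04)<.015)&(abs(ys+.091)<.015))
r((z>.086)&(z<.093)&(abs(xs)<.04)&(abs(ys+.08)<.011))
r((z>.07)&(z<.080)&(abs(xs)<.02)&(ys<-.083)&(ys>-.11))
for v in range(200,280,2): print((round(1000*ys[v,315],1),round(1000*z[v,315])),end='')
```

```text
209 [array([-41.1, -93.1]), array([18. , 17.8]), np.float64(40.9)]
556 [array([ -2.2, -78.6]), array([75.2, 16.6]), np.float64(4.1)]
130 [array([  0.1, -95.8]), array([39.7,  5.5]), np.float64(0.1)]
(np.float64(-45.8), 9)(np.float64(-48.3), 10)(np.float64(-50.8), 11)(np.float64(-51.8), 17)(np.float64(-53.2), 21)(np.float64(-54.8), 25)(np.float64(-55.8), 30)(np.float64(-57.8), 33)(np.float64(-58.1), 40)(np.float64(-60.0), 42)(np.float64(-60.9), 47)(np.float64(-62.1), 51)(np.float64(-63.7), 54)(np.float64(-64.9), 58)(np.float64(-66.2), 61)(np.float64(-67.1), 65)(np.float64(-68.3), 69)(np.float64(-69.2), 73)(np.float64(-70.2), 77)(np.float64(-71.5), 80)(np.float64(-72.0), 84)(np.float64(-73.6), 87)(np.float64(-75.3), 89)(np.float64(-77.7), 89)(np.float64(-80.2), 89)(np.float64(-82.1), 91)(np.float64(-85.6), 89)(np.float64(-88.9), 88)(np.float64(-89.2), 92)(np.float64(-88.5), 98)(np.float64(-88.5), 103)(np.float64(-88.8), 107)(np.float64(-88.7), 112)(np.float64(-88.0), 118)(np.float64(-89.1), 121)(np.float64(-92.4), 119)(np.float64(-95.4), 118)(np.float64(-97.0), 120)(np.float64(-171.7), -1)(np.float64(-175.3), -1)
```

View pics/s3.png

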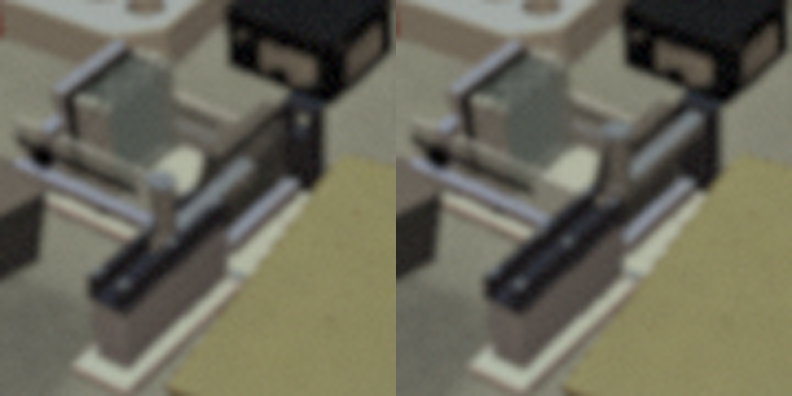

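The right half shows the bolt end now entering the black keeper at (700,115). It met a hard stop after 63 mm, so it started near 22 mm, which is in the given range, and it is home. Now to the thick spacer at about (0.593,-0.230).

apply_moves([
  [0.07,-0.0461,-0.0018,0.0,0,0,0],
  [0.07,-0.0461,-0.0018,0.0,0,0,0],
  [0.07,-0.0461,-0.0018,0.0,0,0,0],
  [0.07,-0.0461,-0.0018,0.0,0,0,0],
  [0.07,-0.0461,-0.0018,0.0,0,0,0],
  [0.07,-0.0461,-0.0018,0.0,0,0,0],
  [0.07,-0.0461,-0.0018,0.0,0,0,0],
  [0.07,-0.0461,-0.0018,0.0,0,0,0],
  [0.07,-0.0461,-0.0018,0.0,0,0,0],
  [0.07,-0.0461,-0.0018,0.005,0,0,0],
  [0.07,-0.0461,-0.0018,0.005,0,0,0],
  [0.07,-0.0461,-0.0018,0.005,0,0,0],
  [0.07,0,0,0,0,0,-0.06],
  [0.07,0,0,0,0,0,0],
])

```text
clock: 9.43
tool_pos: [0.5898, -0.2338, 0.2506]
orientation: [0.651, 0.759, -0.002, -0.002]
force: [0.1, 0.3, 0.0]
width: 0.0699
gripper_force: 0.0
```

```bash
cat >> h.py <<'E'
def lug(near,r=.05,lo=.107,hi=.125):
    c,im,d,P=look('wrist');z=P[...,2]
    for l,h in((lo,hi),(.074,.084)):
        m=(z>l)&(z<h)&(np.hypot(P[...,0]-near[0],P[...,1]-near[1])<r)
        n,L,st,ce=cv2.connectedComponentsWithStats(m.astype(np.uint8))
        if n<2: print('none');continue
        i=1+st[1:,4].argmax();q=P[L==i]
        print('px',ce[i].round(),st[i,4],'z',np.median(q[:,2]).round(4),[np.round(x,1) for x in cv2.minAreaRect((q[:,:2]*1000).astype(np.float32))])
    return im
E
python3 - <<'E'
from h import *
go([.593,-.23,.25],9)
lug([.593,-.23])
E
```

```text
t 9.43 pos [ 0.5898 -0.2338  0.2506] turn [-0.0047 -0.0006 -0.0036] shift after turn [0.0033 0.0038 0.0006] F [0.1 0.3 0. ] w 0.0699 gf 0.0
px [323. 188.] 258 z 0.1148 [array([ 594.5, -228. ]), array([25.3,  7.9]), np.float64(8.3)]
px [322. 178.] 1129 z 0.0792 [array([ 595.1, -227.8]), array([71.2, 23.7]), np.float64(8.8)]
```

apply_moves([
  [0.07,0.005,0.0057,0.0,-0.0047,0,0.001],
  [0.07,0,0,0.05,0,0,0],
  [0.07,0,0,0.05,0,0,0],
  [0.07,0,0,0.045,0,0,0],
  [0.07,0,0,0.0183,0,0,0],
  [0.07,0,0,0,0,0,0],
  [0.0,0,0,0,0,0,0],
  [0.0,0,0,0,0,0,0],
  [0.0,0,0,0,0,0,0],
  [0.0,0,0,0,0,0,0],
  [0.0,0,0,0,0,0,0],
], newtons=40)

```text
clock: 10.85
tool_pos: [0.5962, -0.2267, 0.0891]
orientation: [0.65, 0.76, 0.001, 0.001]
force: [-1.0, 0.0, -1.9]
width: 0.0257
gripper_force: 40.0
```

Run:
```python
from h import *
go([.5947,-.228,.087],8.7)
go(w_of(0,-.007,.30),5.6)
```

```text
t 10.85 pos [ 0.5962 -0.2267  0.0891] turn [0.0025 0.0012 0.0035] shift after turn [-0.0011 -0.0017  0.0021] F [-1.   0.  -1.9] w 0.0257 gf 40.00056982040405
t 10.85 pos [ 0.5962 -0.2267  0.0891] turn [0.0026 0.0011 0.0576] shift after turn [ 0.5436  0.051  -0.2109] F [-1.   0.  -1.9] w 0.0257 gf 40.00056982040405
```

apply_moves([
  [0.0,0,0,-0.03,0,0,0],
  [0.0,0,0,-0.06,0,0,0.03],
  [0.0,0,0,-0.06,0,0,0.0276],
  [0.0,0,0,-0.06,0.0026,0.0011,0],
  [0.0,0.0453,0.0042,0,0,0,0],
  [0.0,0.0453,0.0042,0,0,0,0],
  [0.0,0.0453,0.0042,0,0,0,0],
  [0.0,0.0453,0.0042,0,0,0,0],
  [0.0,0.0453,0.0042,0,0,0,0],
  [0.0,0.0453,0.0042,0,0,0,0],
  [0.0,0.0453,0.0042,0,0,0,0],
  [0.0,0.0453,0.0042,0,0,0,0],
  [0.0,0.0453,0.0042,0,0,0,0],
  [0.0,0.0453,0.0042,0,0,0,0],
  [0.0,0.0453,0.0042,0,0,0,0],
  [0.0,0.0453,0.0042,0,0,0,0],
  [0.0,0,0,0,0,0,0],
  [0.0,0,0,0,0,0,0],
])

```text
clock: 13.1
tool_pos: [0.5926, 0.319, 0.2984]
orientation: [0.672, 0.741, -0.001, -0.0]
force: [-0.7, -0.4, -1.2]
width: 0.0253
gripper_force: 40.0
```

```bash
cat >> h.py <<'E'
def stand(u0=314,hold=True):
    c,im,d,P=look('wrist');z=P[...,2];a=np.radians(SY)
    xs=P[...,0]*np.cos(a)+P[...,1]*np.sin(a)-.6222; ys=-P[...,0]*np.sin(a)+P[...,1]*np.cos(a)-.2668
    return c,im,P,xs,ys
E
python3 - <<'E'
from h import *
go(w_of(0,-.007,.1),5.6)
c,im,P,xs,ys=stand();z=P[...,2];save('w4',im)
def r(n,m): 
    q=np.c_[xs[m],ys[m]].astype(np.float32)*1000;print(n,m.sum(),[np.round(x,1) for x in cv2.minAreaRect(q)],q.min(0),q.max(0))
r('cass',(z>.086)&(z<.092)&(abs(xs)<.04)&(abs(ys-.025)<.025))
r('plate',(z>.086)&(z<.092)&(abs(xs)<.04)&(ys<-.06)&(ys>-.095))
b=(z>.18)&(abs(xs)<.05)&(abs(ys)<.05)&(z<.34)
for k in np.arange(.2,.34,.01):
    m=b&(abs(z-k)<.003)
    if m.sum()>15:r('held %.2f'%k,m)
E
```

```text
t 13.1 pos [0.5926 0.319  0.2984] turn [-0.0012  0.0007  0.0003] shift after turn [1.000e-04 1.300e-03 1.984e-01] F [-0.7 -0.4 -1.2] w 0.0253 gf 39.98471438884735
cass 1305 [array([-0.2, 28.5]), array([42.9, 73.9]), np.float64(90.0)] [-37.127605    7.0991764] [36.8011   49.999645]Traceback (most recent call last):
  File "<stdin>", line 7, in <module>
  File "<stdin>", line 5, in r
    return umr_minimum(a, axis, None, out, keepdims, initial, where)
ValueError: zero-size array to reduction operation minimum which has no identity
```

View pics/w4.png

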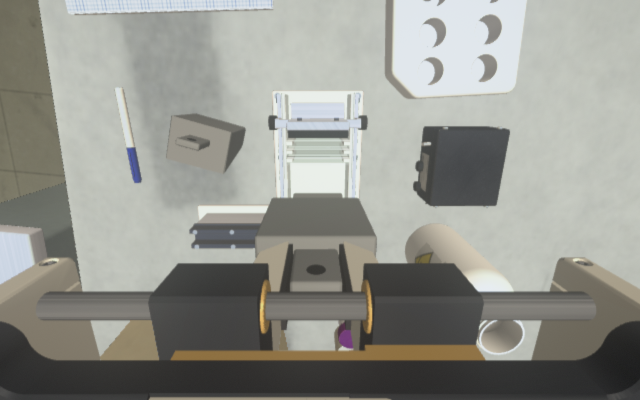

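The wrist view shows the held spacer square above the gap, shoulder centred at (315,215), with the cassettes' front edge unchanged at y≈7 mm. The white bottle at (450,260) could meet the gripper body when lowered, so I'll check its size first.

Run:
```python
from h import *
P=np.load('side0.npz')['P'];z=P[...,2]
for lo in (.08,.11,.14,.17,.2):
    m=(z>lo)&(z<lo+.03)&(P[...,0]>.62)&(P[...,0]<.85)&(P[...,1]>.14)&(P[...,1]<.36)
    if m.sum()>5: print(lo,m.sum(),P[m].min(0).round(3),P[m].max(0).round(3))
c,im,PP,xs,ys=stand();z=PP[...,2]
b=(z>.25)&(z<.345)&(abs(xs)<.045)&(abs(ys)<.05)
h,e=np.histogram(z[b],bins=20);print(h,e.round(3))
m=b&(abs(z-.291)<.006);q=np.c_[xs[m],ys[m]].astype(np.float32)*1000
if len(q): print(cv2.minAreaRect(q),np.median(z[m]))
```

```text
0.08 425 [0.62  0.172 0.08 ] [0.818 0.359 0.11 ]
0.11 316 [0.744 0.175 0.11 ] [0.82  0.248 0.14 ]
0.14 488 [0.746 0.165 0.14 ] [0.825 0.248 0.17 ]
0.17 306 [0.766 0.18  0.17 ] [0.815 0.227 0.2  ]
[ 246  246  274  294  302  332  356  530 1447  174  272  374  484  557
  594  982  282  240  235  304] [0.25  0.255 0.26  0.264 0.269 0.274 0.279 0.283 0.288 0.293 0.298 0.302
 0.307 0.312 0.317 0.321 0.326 0.331 0.335 0.34  0.345]
((-2.1975059509277344, -3.4185996055603027), (14.31224250793457, 72.04328918457031), 89.38601684570312) 0.2889765090611298
```

apply_moves([
  [0.0,0,0.002,0.02,-0.0012,0.0007,0],
  [0.0,0,0,0.05,0,0,0],
  [0.0,0,0,0.05,0,0,0],
  [0.0,0,0,0.035,0,0,0],
  [0.0,0,0,0.02,0,0,0],
  [0.0,0,0,0.01,0,0,0],
  [0.0,0,0,0.008,0,0,0],
  [0.0,0,0,0,0,0,0],
  [0.0,0,0,0,0,0,0],
])

```text
clock: 14.32
tool_pos: [0.5954, 0.3199, 0.107]
orientation: [0.672, 0.741, 0.001, 0.0]
force: [-0.0, -0.1, -2.2]
width: 0.0251
gripper_force: 40.0
```

Run:
```python
from h import *
go(w_of(0,-.005,.0991),5.6)
```

```text
t 14.32 pos [0.5954 0.3199 0.107 ] turn [ 0.0026 -0.0014  0.    ] shift after turn [ 0.0015 -0.0015  0.0079] F [-0.  -0.1 -2.2] w 0.0251 gf 39.98475909233093
```

apply_moves([
  [0.0,0,0,0.004,0,0,0],
  [0.0,0,0,0.003,0,0,0],
  [0.0,0.0015,0,0,0,0,0],
  [0.0,0.001,0,0,0,0,0],
  [0.0,0,0,0,0,0,0],
])

```text
clock: 14.95
tool_pos: [0.5947, 0.3224, 0.0991]
orientation: [0.672, 0.741, 0.001, 0.0]
force: [0.2, -0.4, -0.0]
width: 0.0255
gripper_force: 40.0
```

apply_moves([
  [0.0,0,0,0.001,0,0,0],
  [0.0,0,0,0.001,0,0,0],
  [0.0,0,0,0,0,0,0],
])

```text
clock: 15.32
tool_pos: [0.5948, 0.3225, 0.099]
orientation: [0.672, 0.741, 0.001, 0.0]
force: [-3.2, -2.0, 10.2]
width: 0.0254
gripper_force: 40.0
```

apply_moves([
  [0.06,0,0,0,0,0,0],
  [0.06,0,0,0,0,0,0],
  [0.06,0,0,0,0,0,0],
  [0.06,0,0,-0.03,0,0,0],
  [0.06,0,0,-0.06,0,0,0],
  [0.06,0,0,-0.06,0,0,0],
  [0.06,-0.0446,-0.0157,-0.02,0,0,0],
  [0.06,-0.0446,-0.0157,0,0,0,0],
  [0.06,-0.0446,-0.0157,0,0,0,0],
  [0.06,-0.0446,-0.0157,0,0,0,0],
  [0.06,-0.0446,-0.0157,0,0,0,0],
  [0.06,-0.0446,-0.0157,0,0,0,0],
  [0.06,-0.0446,-0.0157,0,0,0,0],
  [0.06,-0.0446,-0.0157,0,0,0,0],
  [0.06,-0.0446,-0.0157,0,0,0,0],
  [0.06,-0.0446,-0.0157,0,0,0,0],
  [0.06,-0.0446,-0.0157,0,0,0,0],
  [0.06,-0.0446,-0.0157,0,0,0,0],
  [0.06,0,0,0.02,0,0,-0.106],
  [0.06,0,0,0,0,0,0],
])

```text
clock: 17.82
tool_pos: [0.4584, -0.2289, 0.245]
orientation: [0.632, 0.775, 0.001, -0.002]
force: [0.7, 0.5, 0.3]
width: 0.0602
gripper_force: 0.0
```

Run:
```python
from h import *
go([.460,-.228,.087],11.7)
lug([.46,-.228])
go([.460,-.228,.087],11.7)
```

```text
t 17.82 pos [ 0.4584 -0.2289  0.245 ] turn [-0.0011 -0.0034 -0.0024] shift after turn [0.0005 0.0018 0.158 ] F [0.7 0.5 0.3] w 0.0602 gf 0.0
px [321. 193.] 263 z 0.1148 [array([ 462.2, -226.3]), array([25.2,  8. ]), np.float64(12.3)]
px [321. 183.] 579 z 0.0791 [array([ 462.1, -226. ]), array([71.8, 11.9]), np.float64(12.0)]
t 17.88 pos [ 0.459  -0.2287  0.2461] turn [ 0.0003 -0.002  -0.0027] shift after turn [0.0005 0.0011 0.1591] F [ 0.8 -0.5  1. ] w 0.0602 gf 0.0
```

apply_moves([
  [0.06,0.0018,0.0036,0.03,0.0003,-0.002,-0.008],
  [0.06,0,0,0.05,0,0,0],
  [0.06,0,0,0.05,0,0,0],
  [0.06,0,0,0.028,0,0,0],
  [0.06,0,0,0,0,0,0],
  [0.0,0,0,0,0,0,0],
  [0.0,0,0,0,0,0,0],
  [0.0,0,0,0,0,0,0],
  [0.0,0,0,0,0,0,0],
  [0.0,0,0,0,0,0,0],
])

```text
clock: 19.12
tool_pos: [0.4629, -0.2267, 0.0889]
orientation: [0.628, 0.778, -0.0, 0.001]
force: [0.3, 0.6, 4.3]
width: 0.0251
gripper_force: 40.0
```

Run:
```python
from h import *
go(w_of(0,-.027,.31),5.6)
```

```text
t 19.12 pos [ 0.4629 -0.2267  0.0889] turn [0.0017 0.0019 0.114 ] shift after turn [ 0.5106  0.1836 -0.2211] F [0.3 0.6 4.3] w 0.0251 gf 39.99994397163391
```

apply_moves([
  [0.0,0,0,-0.03,0,0,0],
  [0.0,0,0,-0.06,0,0,0.038],
  [0.0,0,0,-0.06,0,0,0.038],
  [0.0,0,0,-0.06,0.0017,0.0019,0.038],
  [0.0,0.0425,0.0153,-0.01,0,0,0],
  [0.0,0.0425,0.0153,0,0,0,0],
  [0.0,0.0425,0.0153,0,0,0,0],
  [0.0,0.0425,0.0153,0,0,0,0],
  [0.0,0.0425,0.0153,0,0,0,0],
  [0.0,0.0425,0.0153,0,0,0,0],
  [0.0,0.0425,0.0153,0,0,0,0],
  [0.0,0.0425,0.0153,0,0,0,0],
  [0.0,0.0425,0.0153,0,0,0,0],
  [0.0,0.0425,0.0153,0,0,0,0],
  [0.0,0.0425,0.0153,0,0,0,0],
  [0.0,0.0425,0.0153,0,0,0,0],
  [0.0,0,0,0,0,0,0],
  [0.0,0,0,0,0,0,0],
])

```text
clock: 21.38
tool_pos: [0.5951, 0.2988, 0.3079]
orientation: [0.672, 0.741, -0.001, -0.001]
force: [-0.1, -0.7, -0.9]
width: 0.0256
gripper_force: 40.0
```

Run:
```python
from h import *
go(w_of(0,-.027,.0989),5.6)
c,im,P,xs,ys=stand();z=P[...,2];save('w5',im)
def r(n,m):
    q=np.c_[xs[m],ys[m]].astype(np.float32)*1000
    if len(q): print(n,len(q),[np.round(x,1) for x in cv2.minAreaRect(q)],q.min(0),q.max(0))
hs=bot.get_obs()['tool_pos'][2]-.0889
r('held',(abs(z-hs-.0795)<.005)&(abs(xs)<.045)&(abs(ys)<.05))
r('thicklug',(z>.117)&(z<.133)&(abs(xs)<.02)&(ys>-.02)&(ys<.02))
r('thick/cass',(z>.085)&(z<.094)&(abs(xs)<.04)&(ys>-.03)&(ys<.04))
for v in range(120,230,3): print((round(1000*ys[v,335],1),round(1000*z[v,335])),end='')
```

```text
t 21.38 pos [0.5951 0.2988 0.3079] turn [-0.0022  0.0001  0.0003] shift after turn [0.0005 0.0008 0.209 ] F [-0.1 -0.7 -0.9] w 0.0256 gf 39.997397661209106
held 979 [array([ -1.8, -25.3]), array([72. ,  9.8]), np.float64(0.4)] [-37.777725 -30.481833] [ 34.184124 -20.578058]
thicklug 192 [array([-0.1, -5.2]), array([25.3,  7.9]), np.float64(0.5)] [-12.730427  -9.191697] [12.582754  -1.1747293]
thick/cass 1905 [array([-0. , 10.9]), array([73.9, 56.8]), np.float64(0.2)] [-37.01068 -17.65715] [36.860825 39.24963 ]
(np.float64(36.5), 78)(np.float64(29.6), 22)(np.float64(29.5), 78)(np.float64(26.4), 83)(np.float64(19.5), 44)(np.float64(19.5), 84)(np.float64(16.4), 88)(np.float64(9.5), 59)(np.float64(9.5), 89)(np.float64(5.9), 89)(np.float64(2.6), 90)(np.float64(-1.3), 88)(np.float64(-4.9), 89)(np.float64(-8.2), 90)(np.float64(-12.0), 89)(np.float64(-15.6), 90)(np.float64(-35.2), 11)(np.float64(-39.9), 10)(np.float64(-44.4), 10)(np.float64(-48.9), 10)(np.float64(-51.9), 16)(np.float64(-54.5), 24)(np.float64(-56.4), 34)(np.float64(-59.2), 40)(np.float64(-61.5), 48)(np.float64(-63.7), 55)(np.float64(-65.5), 63)(np.float64(-67.8), 69)(np.float64(-20.8), 227)(np.float64(-21.1), 233)(np.float64(-21.0), 241)(np.float64(-21.5), 246)(np.float64(-21.4), 253)(np.float64(-21.5), 259)(np.float64(-21.4), 265)(np.float64(-21.5), 270)(np.float64(-20.8), 277)
```

Thick is square at y=-5.2 mm, against the cassettes. The held thin block's back face is 3.5 mm clear of it, so I'll lower it.

apply_moves([
  [0.0,0.0005,0.0015,0.02,-0.0022,0,0],
  [0.0,0,0,0.05,0,0,0],
  [0.0,0,0,0.05,0,0,0],
  [0.0,0,0,0.045,0,0,0],
  [0.0,0,0,0.02,0,0,0],
  [0.0,0,0,0.014,0,0,0],
  [0.0,0,0,0.006,0,0,0],
  [0.0,0,0,0.003,0,0,0],
  [0.0,0.001,0,0,0,0,0],
  [0.0,0.001,0,0,0,0,0],
  [0.0,0,0,0,0,0,0],
])

```text
clock: 22.8
tool_pos: [0.5969, 0.3023, 0.1011]
orientation: [0.672, 0.741, 0.001, 0.0]
force: [0.2, 0.4, -1.2]
width: 0.0255
gripper_force: 40.0
```

Run:
```python
from h import *
go(w_of(0,-.024,.0989),5.6)
```

```text
t 22.8 pos [0.5969 0.3023 0.1011] turn [ 0.0022 -0.0009  0.0004] shift after turn [ 0.0002 -0.0014  0.0022] F [ 0.2  0.4 -1.2] w 0.0255 gf 39.997438788414
```

apply_moves([
  [0.0,0,0,0.0015,0,0,0],
  [0.0,0.0005,0,0.0015,0,0,0],
  [0.0,0,0,0,0,0,0],
])

```text
clock: 23.18
tool_pos: [0.5972, 0.3025, 0.0989]
orientation: [0.672, 0.741, 0.001, 0.001]
force: [-0.6, -0.8, 6.5]
width: 0.0253
gripper_force: 40.0
```

apply_moves([
  [0.06,0,0,0,0,0,0],
  [0.06,0,0,0,0,0,0],
  [0.06,0,0,0,0,0,0],
  [0.06,0,0,-0.03,0,0,0],
  [0.06,0,0,-0.06,0,0,0],
  [0.06,0,0,-0.06,0,0,0],
  [0.06,0.0146,-0.0355,0,0,0,0],
  [0.06,0.0146,-0.0355,0,0,0,0],
  [0.06,0.0146,-0.0355,0,0,0,0],
  [0.06,0.0146,-0.0355,0,0,0,0],
  [0.06,0,0,0,0,0,0.14],
  [0.06,0,0,0,0,0,0.139],
  [0.06,0,0,0,0,0,0],
  [0.06,0,0,0,0,0,0],
])

```text
clock: 24.92
tool_pos: [0.4496, 0.3466, 0.2473]
orientation: [0.767, 0.641, 0.001, 0.0]
force: [0.4, 0.0, 0.5]
width: 0.0601
gripper_force: 0.0
```

Run:
```python
from h import *
go([.4499,.3467,.092],-10.4)
save('w6',lug([.45,.347]))
```

```text
t 24.93 pos [0.4496 0.3466 0.2473] turn [ 0.0011 -0.001   0.0029] shift after turn [0.0002 0.0003 0.1553] F [0.4 0.  0.5] w 0.0601 gf 0.0
px [316. 193.] 250 z 0.1148 [array([449.3, 347.1]), array([ 7.8, 25.3]), np.float64(79.8)]
px [316. 189.] 2759 z 0.0793 [array([448.4, 340.6]), array([52.7, 72.1]), np.float64(80.0)]
```

apply_moves([
  [0.06,0.0004,0,0.03,0.001,-0.001,0.0],
  [0.06,0,0,0.05,0,0,0],
  [0.06,0,0,0.05,0,0,0],
  [0.06,0,0,0.031,0,0,0],
  [0.06,0,0,0,0,0,0],
  [0.0,0,0,0,0,0,0],
  [0.0,0,0,0,0,0,0],
  [0.0,0,0,0,0,0,0],
  [0.0,0,0,0,0,0,0],
  [0.0,0,0,0,0,0,0],
], newtons=60)

```text
clock: 26.22
tool_pos: [0.45, 0.3472, 0.087]
orientation: [0.768, 0.64, 0.001, 0.0]
force: [1.0, -0.2, 3.5]
width: 0.0252
gripper_force: 60.0
```

Run:
```python
from h import *
go(w_of(0,-.05,.26),5.6)
```

```text
t 26.23 pos [0.45   0.3472 0.087 ] turn [ 0.0012 -0.0007 -0.2789] shift after turn [-0.0848  0.1405 -0.173 ] F [ 1.  -0.2  3.5] w 0.0252 gf 59.99790966510773
```

apply_moves([
  [0.0,0,0,-0.03,0,0,0],
  [0.0,0,0,-0.05,0.001,0,-0.093],
  [0.0,0,0,-0.05,0,0,-0.093],
  [0.0,0,0,-0.043,0,0,-0.093],
  [0.0,-0.0216,0.0351,0,0,0,0],
  [0.0,-0.0216,0.0351,0,0,0,0],
  [0.0,-0.0216,0.0351,0,0,0,0],
  [0.0,-0.0216,0.0351,0,0,0,0],
  [0.0,0,0,0,0,0,0],
  [0.0,0,0,0,0,0,0],
])

```text
clock: 27.48
tool_pos: [0.5972, 0.2748, 0.2584]
orientation: [0.672, 0.741, -0.001, -0.001]
force: [0.5, -0.4, -2.4]
width: 0.0252
gripper_force: 60.0
```

Run:
```python
from h import *
go(w_of(0,-.0515,.132),5.6)
c,im,P,xs,ys=stand();z=P[...,2];save('w7',im);np.savez('w7.npz',P=P)
def r(n,m):
    q=np.c_[xs[m],ys[m]].astype(np.float32)*1000
    if len(q): print(n,len(q),[np.round(x,1) for x in cv2.minAreaRect(q)],q.min(0),q.max(0))
hs=bot.get_obs()['tool_pos'][2]-.087
r('held',(abs(z-hs-.0795)<.005)&(abs(xs)<.045)&(ys<0)&(ys>-.1))
r('lugs',(z>.117)&(z<.133)&(abs(xs)<.02)&(ys>-.014)&(ys<.02))
r('lugthin',(z>.117)&(z<.133)&(abs(xs)<.02)&(ys<-.014)&(ys>-.04))
r('blocks/cass',(z>.085)&(z<.094)&(abs(xs)<.04)&(ys>-.045)&(ys<.06))
```

```text
t 27.48 pos [0.5972 0.2748 0.2584] turn [-0.0029 -0.0003 -0.0001] shift after turn [1.000e-04 1.000e-03 1.264e-01] F [ 0.5 -0.4 -2.4] w 0.0252 gf 59.992459416389465
held 3591 [array([ -2.1, -43.2]), array([72.1, 23.5]), np.float64(0.3)] [-38.20491 -55.2106 ] [ 33.91554  -31.373795]
lugs 248 [array([-0.6, -5. ]), array([25. ,  7.3]), np.float64(0.3)] [-13.08996   -8.665985] [11.935564  -1.3467005]
lugthin 258 [array([  0.4, -23.5]), array([ 7.8, 25.6]), np.float64(89.7)] [-12.335531 -27.407572] [ 13.200842 -19.629025]
blocks/cass 4481 [array([-0.1, 13.3]), array([85.6, 74. ]), np.float64(89.9)] [-37.12324  -29.566265] [36.9003   56.100483]
```

View pics/w7.png

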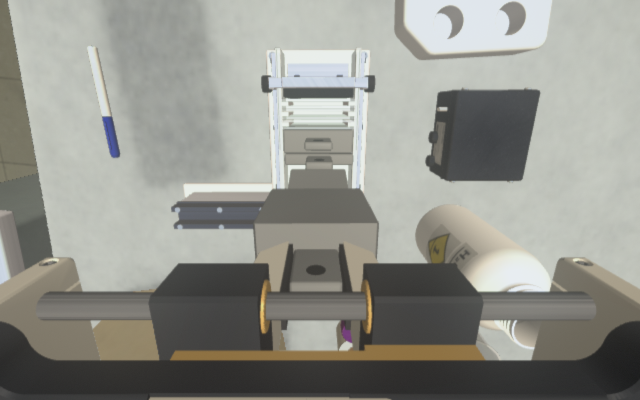

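The view shows thick's lug at (318,145), thin's at (318,160), and the held wedge at (316,210) over the room between thin and the plate, squared to the stand. I'll lower to a toe height of about 35 mm.

apply_moves([
  [0.0,0,0.002,0.02,-0.0029,0,0],
  [0.0,0,0,0.045,0,0,0],
  [0.0,0,0,0.04,0,0,0],
  [0.0,0,0,0.02,0,0,0],
  [0.0,0,0,0,0,0,0],
  [0.0,0,0,0,0,0,0],
])

```text
clock: 28.28
tool_pos: [0.6003, 0.2758, 0.1359]
orientation: [0.671, 0.741, 0.002, 0.001]
force: [0.1, 0.2, -2.5]
width: 0.0252
gripper_force: 60.0
```

Run:
```python
from h import *
go(w_of(.001,-.0515,.132),5.6)
```

```text
t 28.27 pos [0.6003 0.2758 0.1359] turn [ 0.0043 -0.0008  0.001 ] shift after turn [-0.0006 -0.0011  0.0039] F [ 0.1  0.2 -2.5] w 0.0252 gf 59.99263107776642
```

apply_moves([
  [0.0,0,-0.001,0.004,0.004,0,0],
  [0.0,0,0,0.004,0,0,0],
  [0.0,0,0,0.003,0,0,0],
  [0.0,0,0,0,0,0,0],
])

```text
clock: 28.78
tool_pos: [0.5992, 0.2757, 0.1235]
orientation: [0.672, 0.741, 0.0, -0.001]
force: [-0.3, 4.0, -0.7]
width: 0.0254
gripper_force: 60.0
```

apply_moves([
  [0.0,0.0006,0,0.002,0,0,0],
  [0.0,0.0006,0,0.002,0,0,0],
  [0.0,0,0,0,0,0,0],
])

```text
clock: 29.15
tool_pos: [0.5994, 0.2767, 0.1201]
orientation: [0.672, 0.741, 0.0, -0.0]
force: [-0.3, 5.8, 4.8]
width: 0.0253
gripper_force: 60.0
```

apply_moves([
  [0.0,0.0005,0,0.002,0,0,0],
  [0.0,0.0005,0,0.002,0,0,0],
  [0.0,0,0,0,0,0,0],
])

```text
clock: 29.52
tool_pos: [0.5996, 0.2777, 0.1168]
orientation: [0.672, 0.741, 0.001, -0.0]
force: [-0.2, 4.9, 9.2]
width: 0.0248
gripper_force: 60.0
```

apply_moves([
  [0.0,0.0008,0,0.0015,0,0,0],
  [0.0,0.0006,0,0.0015,0,0,0],
  [0.0,0,0,0,0,0,0],
])

```text
clock: 29.9
tool_pos: [0.5998, 0.2788, 0.1142]
orientation: [0.672, 0.741, 0.001, 0.0]
force: [-1.6, 4.4, 9.7]
width: 0.0253
gripper_force: 60.0
```

apply_moves([
  [0.0,0.0005,0,0.0015,0,0,0],
  [0.0,0.0005,0,0.0015,0,0,0],
  [0.0,0,0,0,0,0,0],
])

```text
clock: 30.28
tool_pos: [0.5999, 0.2796, 0.1117]
orientation: [0.672, 0.741, 0.001, 0.001]
force: [-1.3, 2.5, 11.0]
width: 0.0253
gripper_force: 60.0
```

Run:
```python
from h import *
go([.6,.28,.11],5.6)
c,im,P,xs,ys=stand();z=P[...,2];save('w8',im)
def r(n,m):
    q=np.c_[xs[m],ys[m]].astype(np.float32)*1000
    if len(q): print(n,len(q),[np.round(x,1) for x in cv2.minAreaRect(q)],np.median(q,0),q.min(0),q.max(0))
r('lug thick',(z>.117)&(z<.133)&(abs(xs)<.02)&(ys>-.014)&(ys<.02))
r('lug thin',(z>.117)&(z<.133)&(abs(xs)<.02)&(ys<-.014)&(ys>-.034))
print(ys[60:140,318].round(4)[::6],z[60:140,318].round(3)[::6])
```

```text
t 30.27 pos [0.5999 0.2796 0.1117] turn [ 0.0025 -0.0006  0.0001] shift after turn [0.0004 0.0001 0.0017] F [-1.3  2.5 11. ] w 0.0253 gf 60.0032240152359
lug thick 985 [array([-0.4, -3.1]), array([25.6,  8.1]), np.float64(0.4)] [-0.10217936 -2.286272  ] [-13.190415  -7.230883] [12.4028425  0.9265888]
lug thin 953 [array([  0.6, -21.1]), array([25.7,  8.3]), np.float64(0.4)] [  0.85153806 -19.580032  ] [-12.238541 -25.248892] [ 13.480761 -16.902744]
[0.0668 0.0554 0.0523 0.0494 0.0466 0.0435 0.0404 0.0372 0.0329 0.0309
 0.0277 0.0212 0.0212 0.0179] [0.016 0.088 0.089 0.089 0.085 0.085 0.085 0.088 0.016 0.089 0.089 0.043
 0.089 0.09 ]
```

Thick has moved back 2.0 mm, so the gasket has given about 1.8 mm. One more millimetre will do.

apply_moves([
  [0.0,0.0005,0,0.0015,0,0,0],
  [0.0,0.0005,0,0.0015,0,0,0],
  [0.0,0,0,0,0,0,0],
])

```text
clock: 30.7
tool_pos: [0.6001, 0.2804, 0.1092]
orientation: [0.672, 0.741, 0.001, 0.001]
force: [-1.7, 2.0, 13.8]
width: 0.0252
gripper_force: 60.0
```

apply_moves([
  [0.0,0.0002,0,0.0015,0,0,0],
  [0.0,0,0,0.001,0,0,0],
  [0.0,0,0,0,0,0,0],
  [0.0,0,0,0,0,0,0],
])

```text
clock: 31.2
tool_pos: [0.6003, 0.2809, 0.1076]
orientation: [0.672, 0.741, 0.002, 0.001]
force: [-2.6, 1.9, 17.4]
width: 0.0252
gripper_force: 60.0
```

Run:
```python
from h import *
go([.6,.28,.11],5.6)
c,im,P,xs,ys=stand();z=P[...,2];save('w9',im)
def r(n,m):
    q=np.c_[xs[m],ys[m]].astype(np.float32)*1000
    if len(q): print(n,len(q),[np.round(x,1) for x in cv2.minAreaRect(q)],q.min(0),q.max(0))
r('lug thick',(z>.117)&(z<.133)&(abs(xs)<.02)&(ys>-.012)&(ys<.02))
r('lug thin',(z>.117)&(z<.133)&(abs(xs)<.02)&(ys<-.012)&(ys>-.034))
P0=np.load('w7.npz')['P']
```

```text
t 31.2 pos [0.6003 0.2809 0.1076] turn [ 0.0044 -0.0009  0.    ] shift after turn [-0.0009 -0.0004 -0.0024] F [-2.6  1.9 17.4] w 0.0252 gf 60.00528037548065
lug thick 1065 [array([-0.3, -2.1]), array([26. ,  8.3]), np.float64(1.1)] [-13.291699  -6.301721] [12.686039   2.0534453]
lug thin 1052 [array([  0.3, -24.9]), array([39.1, 18.2]), np.float64(0.0)] [-19.304628 -33.997818] [ 19.823294 -15.803775]
```

View pics/w9.png

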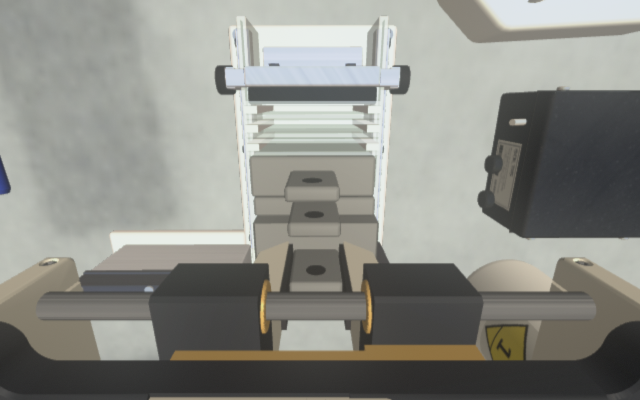

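Thick's lug at (313,183) has moved back 3.0 mm, so the gasket has given about 2.8 mm. The push is about 20 N against the hanging weight, and the stack at (313,215) is square and still gripped. I'm handing in.

Run:
```python
from h import *
print(bot.hand_in())
```

```text
the job is handed in; nothing more can be done
None
```

The job is handed in but came back without a verdict: bolt pushed to a hard stop at the keeper (judged from pictures and force), one thick and the thin spacer in the gap, and the wedge still gripped with the gasket pushed back by about 2.8 mm.

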